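# Index the flange on the rotary table by one turn of its hand wheel

## Task

Turn the flange on the green rotary table to its next bolt hole. Push the latch with the red knob sideways, away from the hand wheel, until its nose is well clear of the notched plate; then push the hand wheel by its upright black handle through exactly one full turn anticlockwise (seen from above), and push the latch fully home into the notch again. Push with the fingertips only, never grip or force anything, leave the loose things on the bench where they are, and finish with the hand clear.

Things in the scene. Friction and masses are not known exactly. Their poses are not given: they have to be found in the camera images.
- rotary_table: Green worm-driven rotary table bolted to the bench, stood on edge: foot 116 x 216 mm, 164 mm high without the wheel. Origin on the bench straight below the hand wheel's axis; z up, -x is the side that the upright face plate with the flange looks to, the latch is on its -y side. It cannot move.
- wheel (a joint): Turn of the hand wheel about its upright axis, rad: 0 as found, grows anticlockwise seen from above, 6.283 after one full turn. Stays where it is left, no run-on; 2.5 to 5 N at the handle turns it. The bright steel notched plate under the wheel turns with it; its one notch faces the latch at 0 and after each full turn. With the latch in, the wheel is blocked. It drives the flange, 8 turns to 1.
- wheel_hub (a point): Top of the nut on the hand wheel's axis, 215 mm above the bench, the highest part of the wheel but for the handle. The wheel's rim is 117 mm in outer diameter, its top 209 mm above the bench; the notched plate under it is 136 mm in diameter, 178 to 188 mm above the bench.
- handle: Upright black handle on the rim of the hand wheel, 19 mm in diameter, 48 mm long, its foot 212 mm and its top 261 mm above the bench. Origin at its centre, half-way up, 50 mm from the wheel's axis; the grip spins freely about its own upright axis, so only its position matters. At wheel angle 0 it stands 150 degrees anticlockwise of the rotary table's x axis, seen from the wheel's axis.
- latch (a joint): Swing of the index latch about its upright pivot, rad: 0 fully home, nose in the notch; from 0.27 clear of the plate; 0.42 at its stop. Grows as the red knob moves away from the wheel (anticlockwise). About 1.1 N at the knob moves it, it stays where it is left. The notch's tapered mouth draws the wheel into line if it is within about 0.1 rad of a full turn; else the nose stops at about 0.25.
- latch_knob: Upright red knob at the end of the latch bar, 18 mm in diameter and 40 mm long, from 192 to 232 mm above the bench. Origin at its centre, half-way up. It swings on a circle of 141 mm about the latch's pivot, and spins freely about its own upright axis, so only its position matters.
- latch_pivot (a point): Top of the latch's pivot bolt, 194 mm above the bench: the axis about which the latch bar and its red knob swing.
- oil_can: Green oil can with a bent brass spout, 64 x 79 x 167 mm, standing loose by the rotary table; origin at the centre of its underside. Leave it.
- big_bolt: Rusty hex bolt standing on its head, 74 mm high; origin at the centre of its underside. Leave it.
- nut: Rusty hex nut, 34 mm across, 14 mm high, lying flat; origin at the centre of its underside. Leave it.
- spanner: Dark combination spanner, 232 mm long and 9 mm high, lying flat; origin at the centre of its underside. Leave it.
- paint_marker: Red and white paint marker, 132 mm long, 19 mm thick, lying; origin at the centre of its underside. Leave it.

How it is judged:
On the way, in this order (a step that is already met when the one before it is completed fails the run):
1. the latch is swung clear of the notched plate, the wheel still in its starting position (value of joint latch above 0.27 rad and value of joint wheel between -0.12 and 0.12 rad), for 0.1 s.
2. the wheel passes the half turn, pushed by the fingers at its handle, with the latch out (value of joint wheel between 2.3 and 4 rad and value of joint latch above 0.2 rad and contact force between the fingers and handle above 0.3 N).
3. the wheel has made one full turn and stands still, within 0.12 rad, with the latch still out (value of joint wheel between 6.1632 and 6.4032 rad and velocity of joint wheel between -0.1 and 0.1 rad/s and value of joint latch above 0.2 rad), for 0.2 s.
At the end, for the whole second after the job is handed in: The latch is fully home in the notch (joint below 0.05 rad), the hand wheel stands one full anticlockwise turn from its start (within 0.06 rad) and at rest, and the loose things are within 20 mm of where they stood (value of joint latch below 0.05 rad and value of joint wheel between 6.2232 and 6.3432 rad and velocity of joint wheel between -0.05 and 0.05 rad/s and velocity of joint latch between -0.05 and 0.05 rad/s and distance of each of oil_can, big_bolt, nut, spanner, paint_marker from where it was at the start of the episode below 0.02 m); the robot touches nothing.
It fails at once if the wheel is turned well past one full turn (by more than 0.6 rad), or backwards from its start (by more than 0.35 rad) (value of joint wheel above 6.8832 rad or value of joint wheel below -0.35 rad).
It fails at once if the handle or the latch knob is gripped or forced (more than 38 N between it and the fingers) (contact force between the fingers and handle above 38 N or contact force between the fingers and latch_knob above 38 N).
It fails at once if a loose thing on the bench is moved, lifted or carried off (more than 20 mm) (distance of any of oil_can, big_bolt, nut, spanner, paint_marker from where it was at the start of the episode above 0.02 m).
It also fails if it takes over 67 s, if anything falls off the work surface, if the arm or the gripper's body presses on something with over 40 N, if the wrist force passes 120 N, or if a joint passes its speed limit or range.

## Robot

A 7-joint arm with a two-finger parallel gripper is mounted at the origin on a cart in front of the work surface, level with it; the furniture and walls round the work are solid. World frame = base frame: x ahead of the robot, y to its left, z up, the work surface at z = 0. Lengths are in m, angles in rad, forces in N, time in s.
With the tool pointing down it reaches from about 0.4 to 0.85 m from the base axis. Payload 10.4 kg.
Tool frame: the origin (TCP) lies midway between the tips of the shut fingers; the grasp point (between the pads) lies 19 mm behind it; z points along the fingers, y is the direction in which the jaws open and shut (so a half turn about z gives the same grasp; the last joint's range is limited). The gripper opens to 85 mm and grips with 20 to 120 N. Pads are 22 mm wide; open, the fingers measure 114 mm over their backs; the gripper's body (76 mm by 85 mm) begins 54 mm behind the grasp point. The pads swing forward as they close: fully open they stand 13 mm farther back than shut.
Start: joints at [1.273, 0.332, -0.065, 1.46, 0.022, 1.35, -0.088], TCP at [0.17, -0.602, 0.231] pointing down, gripper open.
Joint ranges: [-2.6, 2.6], [-0.5, 2.12], [-1.47, 1.34], [0.16, 2.42], [-1.27, 4.41], [0.06, 2.06], [-2.6, 2.6]. Speed limits (rad/s): [2.22, 2.22, 2.79, 2.79, 3.14, 3.14, 3.14].

## Interface

Orientations are given as a unit quaternion [x, y, z, w].
In Python, from workcell import get_obs, camera, calibration, hand_in gives the robot as it stands.
- The arm moves only by the shell command python3 -m handwheel 'ROWS' [FORCE]. ROWS is JSON, a list of rows, each an object with "jaw": the finger opening in mm, from 0 to 85.4; "delta_pos": the shift along the tool's x, y, z scaled (see below), a list of three; "turn": the turn about the tool's z scaled (see below). In form: [{"jaw": jaw, "delta_pos": [tx, ty, tz], "turn": turn}, ...]. A call has 1 to 10 rows; each row is the pose to reach, as a shift and turn from the pose commanded when the call began, along the tool's axes at that moment, turning the shorter way round; what a row does not reach only later rows make up. The controller multiplies each number of a shift by 1 m and each number of a turn by pi rad. A row lasts 1/12 s, in which the tool goes at most 41.7 mm and 7.16 degrees, less where a joint would pass 70% of its speed; a pose out of reach is approached as far as the arm can. A call with a number of a shift or a turn outside -1 to 1 is refused whole. A call with a gripper value outside its range is refused whole. The fingers move at their own pace and stop on an object; FORCE is the grip in N (left out, the last holds). Time passes only in rows, so rows that repeat a pose let the fingers close. It gives the time, the measured TCP pose, the force and the opening at its end, in the units of the state.
- get_obs(): the state, without advancing time (a new reading comes with each control period).
- camera(name): name is "side" or "top" or "wrist"; returns the picture (420x560x3 uint8, red, green, blue); there is no depth.
- calibration(name): a dict with "mtx" (3x3 intrinsics, pixels), "rvec" (rotation vector, rad) and "tvec" (3), from world to camera coordinates, as OpenCV has them. Camera axes: x right, y down, z forward; pixel columns grow to the right and rows downward; lengths in m; the calibration is good to about 2 mm. A picture is of the moment at which its call begins: read the wrist's pose just before it. calibration takes no time and is no camera call; for the wrist camera it gives the pose at the moment of the call.
- hand_in(): hands the job in, once; it reports no verdict.
The state is a dict: "clock": time; "joint_pos": joint angles; "joint_velocities": joint speeds; "tau": joint torques, N m; "position": TCP position; "ee_rot": TCP orientation; "ft_force": force on the tool from outside, world axes, zero at the start; "torque": the same for the moment, N m; "grip_width": opening from 0.0 (shut) to 1.0 (fully open).
Only numpy, scipy, OpenCV 4.12 (cv2) and the standard library are available. Lean on these libraries where they do the work, as an engineer would, in place of code of your own. Each camera call takes 0.05 s, during which the arm holds its last target.

## Working session

There is one attempt and no reset: what is moved stays moved. The work goes in short steps, Python scripts to look and compute and a shell command to move; the robot and the scene stay as the last step left them, time stands still between calls to the robot, and variables do not carry over. Pictures are saved under pics/ and viewed, and the job is handed in when it is done.

```bash
mkdir -p pics; ls
python3 - <<'E'
from workcell import *
import cv2,numpy as np
o=get_obs();print(o)
for n in ["side","top","wrist"]:
    c=calibration(n);print(n,c)
    cv2.imwrite(f"pics/{n}0.png",cv2.cvtColor(camera(n),cv2.COLOR_RGB2BGR))
E
```

```text
pics
{'clock': 0.0, 'joint_pos': array([ 1.27341687,  0.33287891, -0.06470067,  1.46093653,  0.02162173,
        1.34986942, -0.08849363]), 'joint_velocities': array([ 0.00066876,  0.00017829, -0.00071813,  0.00057547,  0.00014021,
        0.00069437,  0.00147399]), 'tau': array([ 6.39556074e-04, -6.25444794e+01,  4.96608554e-02, -3.91612244e+01,
        1.63272052e-02,  9.97160882e-03, -4.03206991e-05]), 'position': array([ 0.16947484, -0.6012069 ,  0.23051382]), 'ee_rot': array([ 9.90574390e-01,  1.36974054e-01, -1.37142403e-04, -6.84371244e-04]), 'ft_force': array([ 0.1794506 , -0.1990717 , -0.12877154]), 'torque': array([-1.37361964e-02,  1.59143861e-02,  5.08108546e-05]), 'grip_width': 0.9993494860623353}
side {'mtx': array([[467.57771633,   0.        , 278.53881728],
       [  0.        , 467.57771633, 212.73038762],
       [  0.        ,   0.        ,   1.        ]]), 'rvec': array([ 0.48120318, -2.4039783 ,  1.62468607]), 'tvec': array([0.58771488, 0.14175354, 1.03252902])}
top {'mtx': array([[468.71814699,   0.        , 282.17646292],
       [  0.        , 468.71814699, 203.6016167 ],
       [  0.        ,   0.        ,   1.        ]]), 'rvec': array([ 1.98036097, -2.24882782,  0.23520425]), 'tvec': array([0.30177693, 0.51183408, 1.00781052])}
wrist {'mtx': array([[348.32447569,   0.        , 285.09968446],
       [  0.        , 348.32447569, 203.42577879],
       [  0.        ,   0.        ,   1.        ]]), 'rvec': array([-2.32067754,  1.75489853,  0.24656598]), 'tvec': array([-0.62553467, -0.03832508,  0.37866047])}
```

View pics/side0.png

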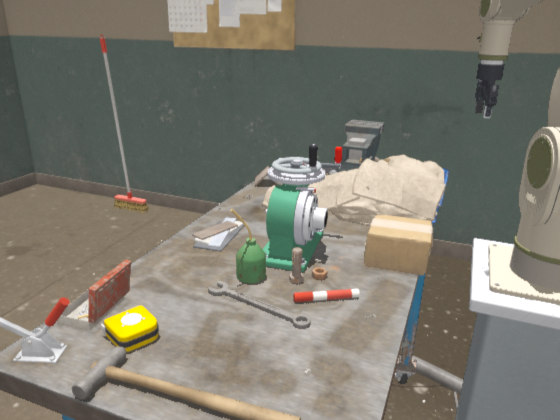

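View pics/top0.png

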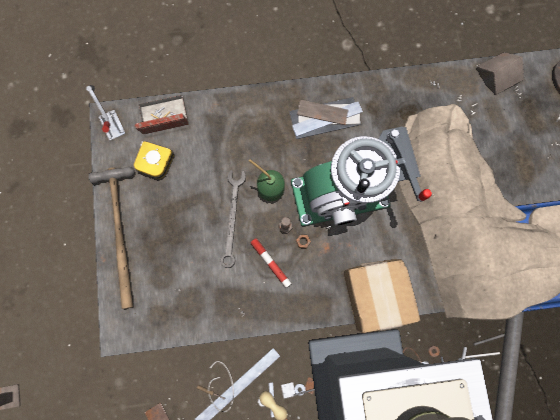

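View pics/wrist0.png

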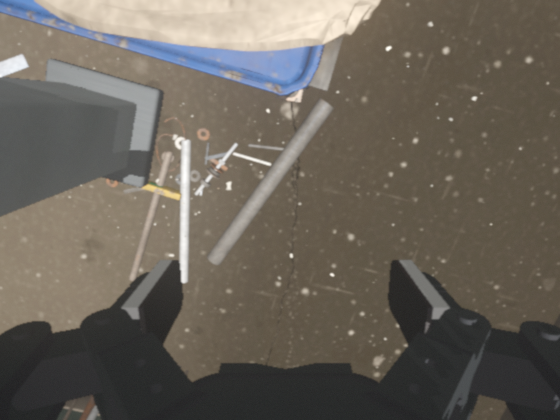

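The side view shows the handle near (313,155) and the red knob near (338,155). The top view shows the hub near (367,165), the handle near (364,186), the knob near (425,194) and the pivot near (394,134). I'll enlarge these.

Run:
```python
import cv2
a=cv2.imread("pics/top0.png")[110:240,280:440];cv2.imwrite("pics/top0c.png",cv2.resize(a,None,fx=5,fy=5,interpolation=cv2.INTER_CUBIC)[:600])
a=cv2.imread("pics/side0.png")[130:230,240:373];cv2.imwrite("pics/side0c.png",cv2.resize(a,None,fx=6,fy=6,interpolation=cv2.INTER_CUBIC))
```

```text
(no output)
```

View pics/top0c.png

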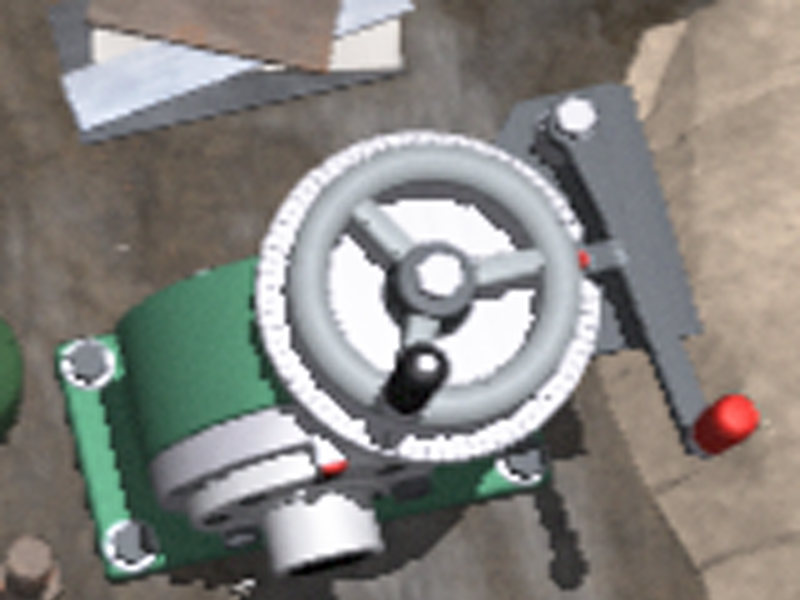

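View pics/side0c.png

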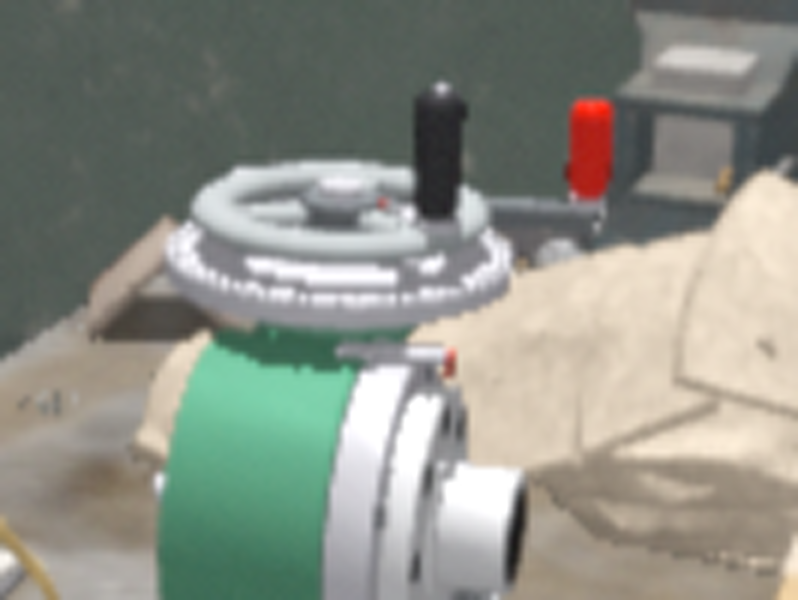

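```bash
cat > h.py <<'E'
import numpy as np, cv2
from workcell import *
def ray(n,uv):
    c=calibration(n);R=cv2.Rodrigues(c["rvec"])[0];t=c["tvec"]
    d=R.T@np.linalg.inv(c["mtx"])@np.array([uv[0],uv[1],1.]);return -R.T@t,d
def atz(n,uv,z):
    o,d=ray(n,uv);return o+d*(z-o[2])/d[2]
def proj(n,p):
    c=calibration(n);return cv2.projectPoints(np.array([p],float),c["rvec"],c["tvec"],c["mtx"],None)[0].ravel()
E
python3 - <<'E'
from h import *
T=lambda x,y:(280+(x+.5)/5-.5,110+(y+.5)/5-.5)
S=lambda x,y:(240+(x+.5)/6-.5,130+(y+.5)/6-.5)
hub=atz("top",T(440,275),.215)
print("hub",hub, "side",atz("side",S(344,183),.215))
rimc=atz("top",T(435,283),.205);print("rimc",rimc)
piv=atz("top",T(576,117),.194);print("piv",piv)
for z,p in((.261,(430,360)),(.258,(430,360))):print("handle top",atz("top",T(*p),z))
print("handle c side",atz("side",S(438,150),.237), "knob c side",atz("side",S(592,150),.212))
print("knob top",atz("top",T(742,412),.232),"bot",atz("top",T(705,447),.192))
def tri(a,b):
    o1,d1=ray("top",a);o2,d2=ray("side",b)
    k=np.linalg.lstsq(np.c_[d1,-d2],o2-o1,rcond=None)[0]
    return (o1+k[0]*d1+o2+k[1]*d2)/2,np.linalg.norm(o1+k[0]*d1-o2-k[1]*d2)
print(tri(T(418,377),S(438,150)),tri(T(727,425),S(592,150)))
E
```

```text
hub [0.56802398 0.06454971 0.215     ] side [0.56522814 0.0652553  0.215     ]
rimc [0.56776555 0.06476381 0.205     ]
piv [ 0.63236552 -0.00563456  0.194     ]
handle top [0.52404726 0.08392407 0.261     ]
handle top [0.52475032 0.08327476 0.258     ]
handle c side [0.52259983 0.08146226 0.237     ] knob c side [ 0.49341372 -0.03568146  0.212     ]
knob top [ 0.49603751 -0.03568996  0.232     ] bot [ 0.4917257  -0.03250556  0.192     ]
(array([0.52264738, 0.08425917, 0.23786189]), np.float64(0.0017976364580781364)) (array([ 0.49458539, -0.03615871,  0.21192165]), np.float64(0.0020481446613539265))
```

```bash
python3 -m handwheel '[{"jaw":0,"delta_pos":[0,0,-0.04],"turn":0},{"jaw":0,"delta_pos":[0,0,-0.08],"turn":0},{"jaw":0,"delta_pos":[0.03,-0.03,-0.08],"turn":0.0875},{"jaw":0,"delta_pos":[0.06,-0.06,-0.08],"turn":0.0875},{"jaw":0,"delta_pos":[0.09,-0.09,-0.08],"turn":0.0875},{"jaw":0,"delta_pos":[0.115,-0.12,-0.08],"turn":0.0875},{"jaw":0,"delta_pos":[0.14,-0.147,-0.08],"turn":0.0875},{"jaw":0,"delta_pos":[0.17,-0.177,-0.08],"turn":0.0875},{"jaw":0,"delta_pos":[0.2,-0.207,-0.08],"turn":0.0875},{"jaw":0,"delta_pos":[0.22,-0.23,-0.08],"turn":0.0875}]'
python3 -c "
from h import *
o=get_obs();print(o['clock'],o['position'],o['ee_rot'],o['ft_force'],o['grip_width'],o['joint_pos'])"
```

```text
clock: 0.98
position: [0.3204, -0.3174, 0.3113]
ee_rot: [1.0, 0.001, 0.0, 0.0]
ft_force: [0.7, -0.1, 0.1]
grip_width: -0.002
0.9833 [ 0.32040625 -0.31735657  0.31132028] [9.99999369e-01 1.11638174e-03 8.52988352e-05 9.27149562e-05] [ 0.66299068 -0.14192703  0.130081  ] -0.0017029541350812034 [ 0.97523286 -0.07413251 -0.27705518  1.74764056 -0.02034161  1.46503907
 -0.86752063]
```

```bash
python3 -m handwheel '[{"jaw":0,"delta_pos":[0.018,-0.033,0],"turn":0},{"jaw":0,"delta_pos":[0.036,-0.066,0],"turn":0},{"jaw":0,"delta_pos":[0.054,-0.1,0],"turn":0},{"jaw":0,"delta_pos":[0.072,-0.133,0],"turn":0},{"jaw":0,"delta_pos":[0.09,-0.166,0],"turn":0},{"jaw":0,"delta_pos":[0.108,-0.2,0],"turn":0},{"jaw":0,"delta_pos":[0.126,-0.233,0],"turn":0},{"jaw":0,"delta_pos":[0.144,-0.266,0],"turn":0},{"jaw":0,"delta_pos":[0.16,-0.295,0],"turn":0},{"jaw":0,"delta_pos":[0.168,-0.311,0],"turn":0}]'
python3 - <<'E'
from h import *
o=get_obs();print(o['position'],o['ee_rot'],o['joint_pos'])
for n in ["side","top","wrist"]:
    im=cv2.cvtColor(camera(n),cv2.COLOR_RGB2BGR);cv2.imwrite(f"pics/{n}1.png",im)
    if n!="wrist": print(n,proj(n,o['position']))
w=cv2.imread("pics/wrist1.png");s=cv2.imread("pics/side1.png")[100:240,220:406];s=cv2.resize(s,(558,420),interpolation=cv2.INTER_CUBIC)
cv2.imwrite("pics/s1c.png",s)
E
```

```text
clock: 1.82
position: [0.4879, -0.0054, 0.3113]
ee_rot: [1.0, 0.002, 0.0, -0.001]
ft_force: [0.2, -0.6, -0.5]
grip_width: 0.004
[ 0.48787331 -0.00541757  0.3113331 ] [ 9.99998003e-01  1.90642257e-03  3.00485489e-04 -5.19083624e-04] [ 0.62513107  0.03592172 -0.71559581  1.64901233  0.02271048  1.46480193
 -1.65951588]
side [339.85908475 116.32841699]
top [425.68560357 188.121802  ]
```

View pics/wrist1.png

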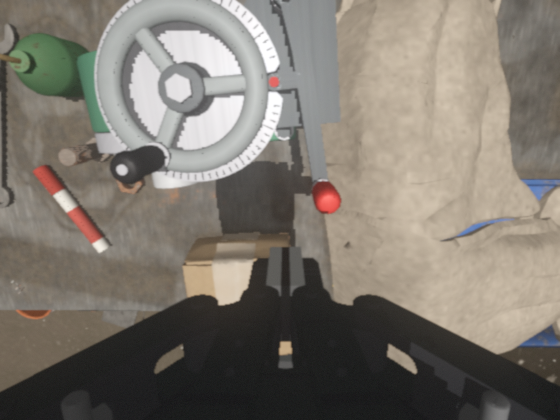

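View pics/s1c.png

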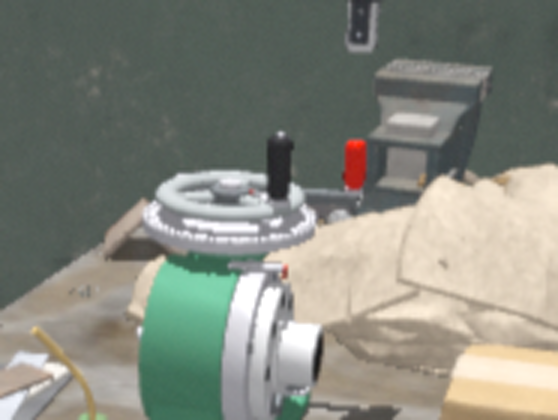

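The wrist view shows the hub nut at about (182,87), the handle top at (123,168), the knob at (327,197), and the closed fingertips at (285,250). I'll refine the positions from this view.

Run:
```python
from h import *
for nm,uv,z in(("hub",(182,87),.215),("handle top",(123,169),.261),("knob top",(327,200),.232),("knob top2",(327,195),.225)):
    print(nm,atz("wrist",uv,z))
a=cv2.imread("pics/wrist1.png")[40:290,90:360];cv2.imwrite("pics/w1c.png",cv2.resize(a,None,fx=2.4,fy=2.4,interpolation=cv2.INTER_CUBIC))
```

```text
hub [0.56553057 0.05801573 0.215     ]
handle top [0.51965242 0.08166737 0.261     ]
knob top [ 0.49403531 -0.03738422  0.232     ]
knob top2 [ 0.49564068 -0.03813725  0.225     ]
```

View pics/w1c.png

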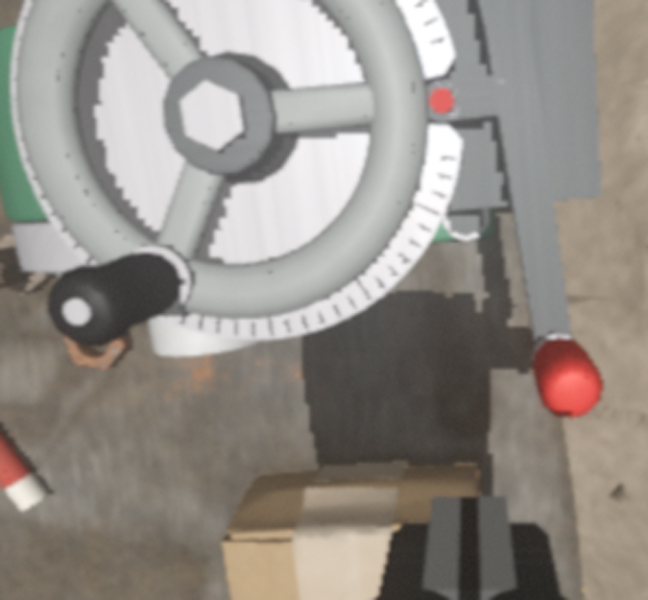

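```bash
python3 -m handwheel '[{"jaw":0,"delta_pos":[0,0,0.03],"turn":0},{"jaw":0,"delta_pos":[0,0,0.06],"turn":0},{"jaw":0,"delta_pos":[0,0,0.085],"turn":0},{"jaw":0,"delta_pos":[0,0,0.105],"turn":0},{"jaw":0,"delta_pos":[0,0.005,0.105],"turn":0},{"jaw":0,"delta_pos":[0.001,0.01,0.105],"turn":0},{"jaw":0,"delta_pos":[0.002,0.013,0.105],"turn":0},{"jaw":0,"delta_pos":[0.003,0.016,0.105],"turn":0},{"jaw":0,"delta_pos":[0.004,0.019,0.105],"turn":0},{"jaw":0,"delta_pos":[0.005,0.022,0.105],"turn":0}]'
```

```text
clock: 2.8
position: [0.4927, -0.032, 0.2073]
ee_rot: [1.0, -0.0, 0.001, 0.0]
ft_force: [-0.2, 2.3, 1.3]
grip_width: -0.001
```

```bash
python3 -m handwheel '[{"jaw":0,"delta_pos":[0.001,0.003,0],"turn":0},{"jaw":0,"delta_pos":[0.002,0.006,0],"turn":0},{"jaw":0,"delta_pos":[0.004,0.009,0],"turn":0},{"jaw":0,"delta_pos":[0.006,0.012,0],"turn":0},{"jaw":0,"delta_pos":[0.008,0.015,0],"turn":0},{"jaw":0,"delta_pos":[0.010,0.018,0],"turn":0},{"jaw":0,"delta_pos":[0.012,0.021,0],"turn":0},{"jaw":0,"delta_pos":[0.014,0.024,0],"turn":0},{"jaw":0,"delta_pos":[0.015,0.027,0],"turn":0},{"jaw":0,"delta_pos":[0.015,0.027,0],"turn":0}]'
python3 - <<'E'
from h import *
im=cv2.cvtColor(camera("wrist"),cv2.COLOR_RGB2BGR);cv2.imwrite("pics/wrist2.png",im)
im=cv2.cvtColor(camera("top"),cv2.COLOR_RGB2BGR);cv2.imwrite("pics/top2.png",cv2.resize(im[110:240,280:440],None,fx=4,fy=4,interpolation=cv2.INTER_CUBIC))
E
```

```text
clock: 3.63
position: [0.5073, -0.0592, 0.2063]
ee_rot: [1.0, -0.0, 0.0, 0.0]
ft_force: [-0.0, 0.6, -0.3]
grip_width: -0.004
```

View pics/wrist2.png

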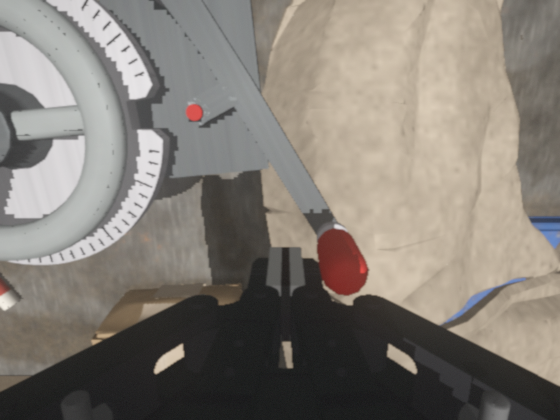

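View pics/top2.png

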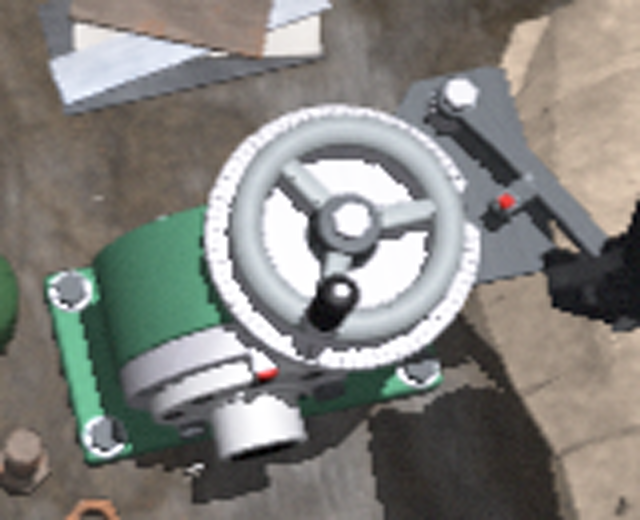

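The nose (195,112) is well out of the notch, and the knob stands at (340,260) against the fingers. I'll work out the latch angle.

Run:
```python
from h import *
p=np.array([.6324,-.0056])
k=atz("wrist",(341,268),.228)[:2];b=atz("wrist",(327,228),.192)[:2]
a0=np.arctan2(-.0365+.0056,.495-.6324)
for q in(k,b):
    print(q,np.linalg.norm(q-p),(np.arctan2(*(q-p)[::-1])-a0)%(2*np.pi))
H=np.array([.5665,.0635]);h=np.array([.522,.083])
d=h-H;print(np.linalg.norm(d),np.degrees(np.arctan2(d[1],d[0])))
```

```text
[ 0.51447082 -0.0816595 ] 0.14032939815739567 0.35161283326643344
[ 0.51770302 -0.08037364] 0.13691783302717425 0.3565156032431691
0.0485849771019808 156.33685929180567
```

```bash
python3 -m handwheel '[{"jaw":0,"delta_pos":[0,-0.005,0],"turn":0},{"jaw":0,"delta_pos":[0,-0.005,-0.035],"turn":0},{"jaw":0,"delta_pos":[0,-0.005,-0.07],"turn":0},{"jaw":0,"delta_pos":[0,-0.005,-0.1],"turn":0},{"jaw":0,"delta_pos":[0.012,-0.04,-0.1],"turn":0},{"jaw":0,"delta_pos":[0.022,-0.075,-0.1],"turn":0},{"jaw":0,"delta_pos":[0.032,-0.11,-0.1],"turn":0},{"jaw":0,"delta_pos":[0.042,-0.145,-0.1],"turn":0},{"jaw":0,"delta_pos":[0.047,-0.171,-0.1],"turn":0},{"jaw":0,"delta_pos":[0.047,-0.171,-0.1],"turn":0}]'
python3 - <<'E'
from h import *
im=cv2.cvtColor(camera("wrist"),cv2.COLOR_RGB2BGR);cv2.imwrite("pics/wrist3.png",im)
im=cv2.cvtColor(camera("top"),cv2.COLOR_RGB2BGR);cv2.imwrite("pics/top3.png",cv2.resize(im[110:240,280:440],None,fx=4,fy=4,interpolation=cv2.INTER_CUBIC))
E
```

```text
clock: 4.57
position: [0.5531, 0.1197, 0.3062]
ee_rot: [1.0, 0.004, -0.0, -0.002]
ft_force: [0.7, 0.3, 0.2]
grip_width: -0.002
```

View pics/wrist3.png

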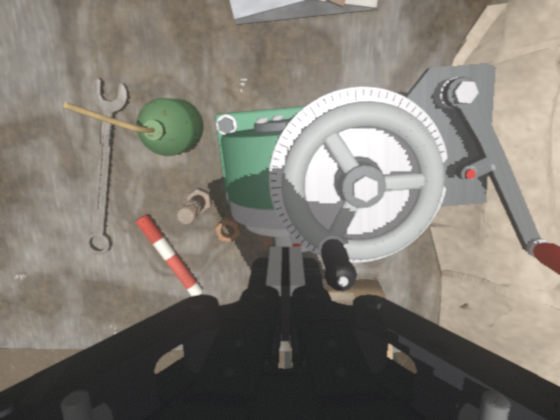

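View pics/top3.png

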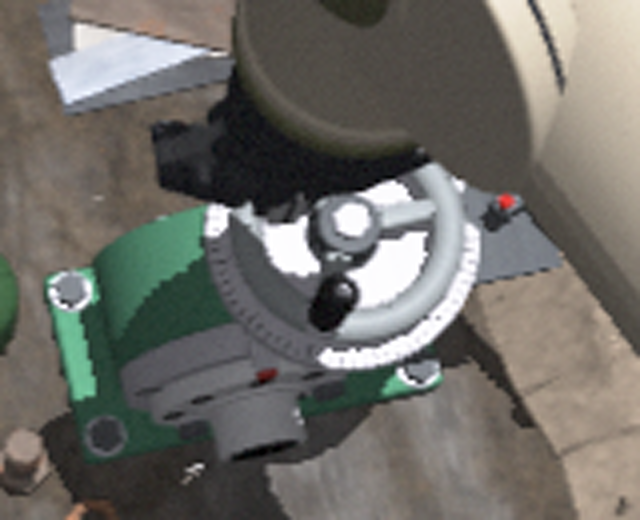

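The wrist view now has the hub nut at (366,187) and the handle cap at (344,281). I'll measure both again from here.

Run:
```python
from h import *
H=atz("wrist",(366,187),.215)[:2];h=atz("wrist",(344,281),.261)[:2];hf=atz("wrist",(331,243),.212)[:2]
print(H,h,hf)
for q in (h,hf):
    d=q-H;print(np.linalg.norm(d),np.degrees(np.arctan2(d[1],d[0])))
print(atz("wrist",(465,92),.194),atz("wrist",(550,255),.232))
a=cv2.imread("pics/wrist3.png")[150:310,230:430];cv2.imwrite("pics/w3c.png",cv2.resize(a,None,fx=3,fy=3,interpolation=cv2.INTER_CUBIC))
```

```text
[0.56670872 0.05667655] [0.51938676 0.07703292] [0.5237346 0.0787931]
0.051514562256731865 156.72419513903353
0.04833131988759643 152.7674745220906
[ 0.6302612  -0.01305276  0.194     ] [ 0.52374958 -0.06751006  0.232     ]
```

View pics/w3c.png

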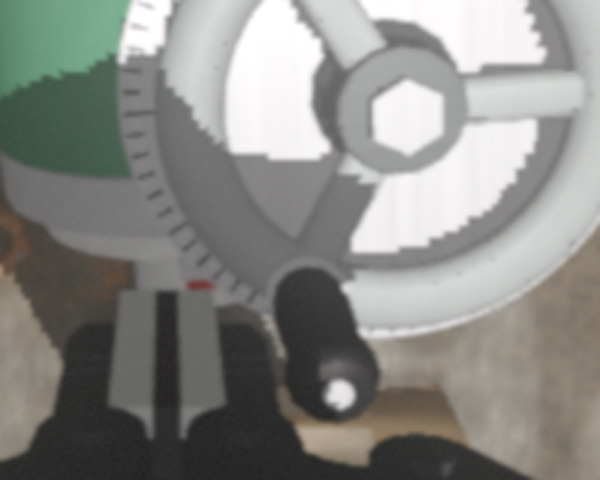

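```bash
python3 -c "
from h import *
o=get_obs();print(o['position'],o['ee_rot'],o['joint_pos'],o['ft_force'])
print(atz('wrist',(366,187),.215))"
```

```text
[0.55362306 0.11406658 0.30609947] [ 9.99998983e-01  1.40243663e-03 -2.29313931e-04 -1.17570779e-04] [ 0.3794966   0.25757272 -0.79927195  1.46913496  0.18381015  1.4924872
 -1.98559967] [ 0.04954922 -0.60793832 -0.59186619]
[0.56670872 0.05667655 0.215     ]
```

```bash
cat > g.py <<'E'
import numpy as np
H=np.array([.5665,.064]);R=.05
def hand(phi,hx=.011,hy=.0145):
    P=H+R*np.array([np.cos(phi),np.sin(phi)])
    for l in np.radians(np.arange(60,5,-.1)):
        q=abs(H+R*np.array([np.cos(phi+l),np.sin(phi+l)])-P)-[hx,hy]
        if np.linalg.norm(np.maximum(q,0))<.0095 : return phi+l
E
python3 - <<'E'
from g import *
for d in range(104,500,9):
    print(d, "delta[%.3f,%.3f]"%(R*(np.cos(np.radians(d))-np.cos(np.radians(104))),-R*(np.sin(np.radians(d))-np.sin(np.radians(104)))), "handle %.0f"%np.degrees(hand(np.radians(d))))
E
```

```text
104 delta[0.000,-0.000] handle 131
113 delta[-0.007,0.002] handle 143
122 delta[-0.014,0.006] handle 154
131 delta[-0.021,0.011] handle 163
140 delta[-0.026,0.016] handle 171
149 delta[-0.031,0.023] handle 178
158 delta[-0.034,0.030] handle 186
167 delta[-0.037,0.037] handle 195
176 delta[-0.038,0.045] handle 204
185 delta[-0.038,0.053] handle 214
194 delta[-0.036,0.061] handle 226
203 delta[-0.034,0.068] handle 235
212 delta[-0.030,0.075] handle 243
221 delta[-0.026,0.081] handle 250
230 delta[-0.020,0.087] handle 256
239 delta[-0.014,0.091] handle 264
248 delta[-0.007,0.095] handle 272
257 delta[0.001,0.097] handle 281
266 delta[0.009,0.098] handle 290
275 delta[0.016,0.098] handle 300
284 delta[0.024,0.097] handle 311
293 delta[0.032,0.095] handle 323
302 delta[0.039,0.091] handle 334
311 delta[0.045,0.086] handle 343
320 delta[0.050,0.081] handle 351
329 delta[0.055,0.074] handle 358
338 delta[0.058,0.067] handle 366
347 delta[0.061,0.060] handle 375
356 delta[0.062,0.052] handle 384
365 delta[0.062,0.044] handle 394
374 delta[0.061,0.036] handle 406
383 delta[0.058,0.029] handle 415
392 delta[0.054,0.022] handle 423
401 delta[0.050,0.016] handle 430
410 delta[0.044,0.010] handle 436
419 delta[0.038,0.006] handle 444
428 delta[0.031,0.002] handle 452
437 delta[0.023,-0.000] handle 461
446 delta[0.016,-0.001] handle 470
455 delta[0.008,-0.001] handle 480
464 delta[-0.000,0.000] handle 491
473 delta[-0.007,0.002] handle 503
482 delta[-0.014,0.006] handle 514
491 delta[-0.021,0.011] handle 523
```

```bash
python3 -m handwheel '[{"jaw":0,"delta_pos":[0,0,0.025],"turn":0},{"jaw":0,"delta_pos":[0,0,0.05],"turn":0},{"jaw":0,"delta_pos":[0,0,0.07],"turn":0},{"jaw":0,"delta_pos":[0,0,0.07],"turn":0}]'
```

```text
clock: 5.0
position: [0.5523, 0.1101, 0.2325]
ee_rot: [1.0, -0.001, -0.003, 0.001]
ft_force: [-0.3, -0.2, -1.2]
grip_width: -0.002
```

```bash
python3 -m handwheel '[{"jaw":0,"delta_pos":[-0.003,0.001,0],"turn":0},{"jaw":0,"delta_pos":[-0.007,0.002,0],"turn":0},{"jaw":0,"delta_pos":[-0.010,0.004,0],"turn":0},{"jaw":0,"delta_pos":[-0.014,0.006,0],"turn":0},{"jaw":0,"delta_pos":[-0.017,0.008,0],"turn":0},{"jaw":0,"delta_pos":[-0.021,0.011,0],"turn":0},{"jaw":0,"delta_pos":[-0.026,0.016,0],"turn":0},{"jaw":0,"delta_pos":[-0.031,0.023,0],"turn":0},{"jaw":0,"delta_pos":[-0.034,0.030,0],"turn":0},{"jaw":0,"delta_pos":[-0.034,0.030,0],"turn":0}]'
python3 - <<'E'
from h import *
o=get_obs();print(o['position'],o['joint_pos'])
im=cv2.cvtColor(camera("wrist"),cv2.COLOR_RGB2BGR);cv2.imwrite("pics/wrist4.png",im)
E
```

```text
clock: 5.83
position: [0.5196, 0.0811, 0.2367]
ee_rot: [1.0, -0.001, 0.0, 0.0]
ft_force: [0.3, 1.0, 0.9]
grip_width: 0.004
[0.51962611 0.08113129 0.23665932] [ 0.46979537  0.1863592  -0.79114407  1.68048466  0.13710647  1.33148834
 -1.91745414]
```

View pics/wrist4.png

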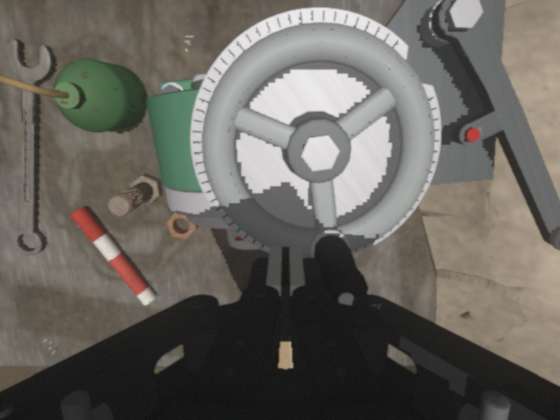

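The handle foot is at (330,240) beside the fingers; the wheel has turned about 30° and the latch stays out. I'll continue round the circle.

```bash
python3 -m handwheel '[{"jaw":0,"delta_pos":[-0.003,0.007,0],"turn":0},{"jaw":0,"delta_pos":[-0.004,0.015,0],"turn":0},{"jaw":0,"delta_pos":[-0.004,0.023,0],"turn":0},{"jaw":0,"delta_pos":[-0.002,0.031,0],"turn":0},{"jaw":0,"delta_pos":[0,0.038,0],"turn":0},{"jaw":0,"delta_pos":[0.004,0.045,0],"turn":0},{"jaw":0,"delta_pos":[0.008,0.051,0],"turn":0},{"jaw":0,"delta_pos":[0.014,0.057,0],"turn":0},{"jaw":0,"delta_pos":[0.020,0.061,0],"turn":0},{"jaw":0,"delta_pos":[0.027,0.065,0],"turn":0}]'
python3 - <<'E'
from h import *
o=get_obs();print(o['position'],o['joint_pos'])
im=cv2.cvtColor(camera("wrist"),cv2.COLOR_RGB2BGR);cv2.imwrite("pics/wrist5.png",im)
E
```

```text
clock: 6.72
position: [0.5473, 0.0165, 0.236]
ee_rot: [1.0, -0.0, -0.0, 0.0]
ft_force: [-4.8, 1.3, 1.8]
grip_width: -0.0
[0.54725403 0.01649242 0.23603774] [ 0.52983488  0.23467537 -0.74200755  1.62918182  0.16260546  1.34204263
 -1.80729534]
```

View pics/wrist5.png

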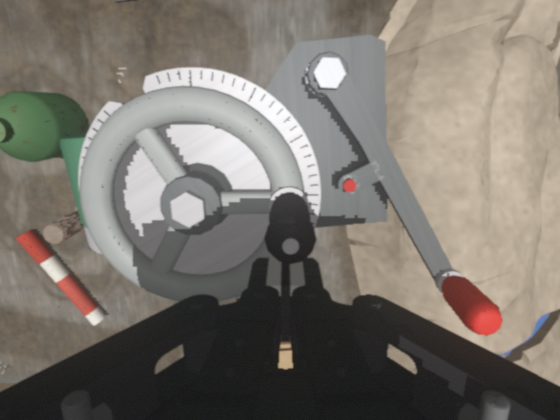

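The fingers are square behind the handle at (290,225), and the knob is clear at (470,305). Carrying on.

```bash
python3 -m handwheel '[{"jaw":0,"delta_pos":[0.008,0.002,0],"turn":0},{"jaw":0,"delta_pos":[0.016,0.003,0],"turn":0},{"jaw":0,"delta_pos":[0.023,0.003,0],"turn":0},{"jaw":0,"delta_pos":[0.031,0.002,0],"turn":0},{"jaw":0,"delta_pos":[0.039,0,0],"turn":0},{"jaw":0,"delta_pos":[0.046,-0.004,0],"turn":0},{"jaw":0,"delta_pos":[0.052,-0.009,0],"turn":0},{"jaw":0,"delta_pos":[0.057,-0.014,0],"turn":0},{"jaw":0,"delta_pos":[0.062,-0.021,0],"turn":0},{"jaw":0,"delta_pos":[0.065,-0.028,0],"turn":0}]'
python3 - <<'E'
from h import *
o=get_obs();print(o['position'],o['joint_pos'])
im=cv2.cvtColor(camera("wrist"),cv2.COLOR_RGB2BGR);cv2.imwrite("pics/wrist6.png",im)
E
```

```text
clock: 7.6
position: [0.613, 0.0444, 0.2358]
ee_rot: [1.0, -0.001, 0.0, 0.001]
ft_force: [-2.1, -4.4, -2.4]
grip_width: -0.0
[0.6129792  0.04438259 0.23583289] [ 0.40546199  0.39484524 -0.72474672  1.45376952  0.26361807  1.39178577
 -1.90054214]
```

View pics/wrist6.png

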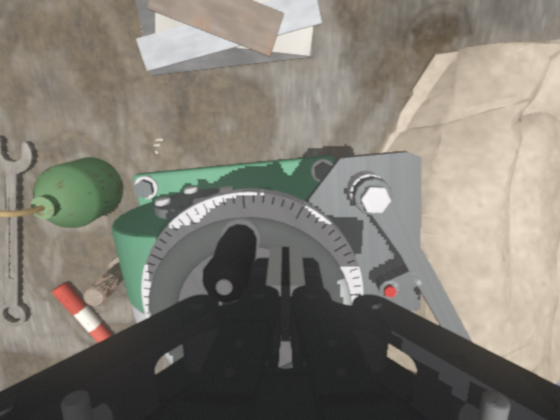

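The handle (230,265) is now on the +y side of the fingers, at about 210°.

```bash
python3 -m handwheel '[{"jaw":0,"delta_pos":[0.003,-0.007,0],"turn":0},{"jaw":0,"delta_pos":[0.004,-0.015,0],"turn":0},{"jaw":0,"delta_pos":[0.004,-0.023,0],"turn":0},{"jaw":0,"delta_pos":[0.003,-0.031,0],"turn":0},{"jaw":0,"delta_pos":[0,-0.038,0],"turn":0},{"jaw":0,"delta_pos":[-0.004,-0.045,0],"turn":0},{"jaw":0,"delta_pos":[-0.008,-0.051,0],"turn":0},{"jaw":0,"delta_pos":[-0.014,-0.057,0],"turn":0},{"jaw":0,"delta_pos":[-0.020,-0.061,0],"turn":0},{"jaw":0,"delta_pos":[-0.027,-0.065,0],"turn":0}]'
python3 - <<'E'
from h import *
o=get_obs();print(o['position'],o['joint_pos'])
im=cv2.cvtColor(camera("wrist"),cv2.COLOR_RGB2BGR);cv2.imwrite("pics/wrist7.png",im)
im=cv2.cvtColor(camera("top"),cv2.COLOR_RGB2BGR);cv2.imwrite("pics/top7.png",im)
E
```

```text
clock: 8.48
position: [0.5847, 0.1114, 0.2365]
ee_rot: [1.0, 0.0, 0.001, -0.0]
ft_force: [4.0, -1.1, -1.6]
grip_width: -0.002
[0.58470192 0.11143579 0.23647476] [ 0.33638953  0.35559698 -0.7601624   1.50572446  0.2466806   1.37757021
 -2.00999616]
```

View pics/wrist7.png

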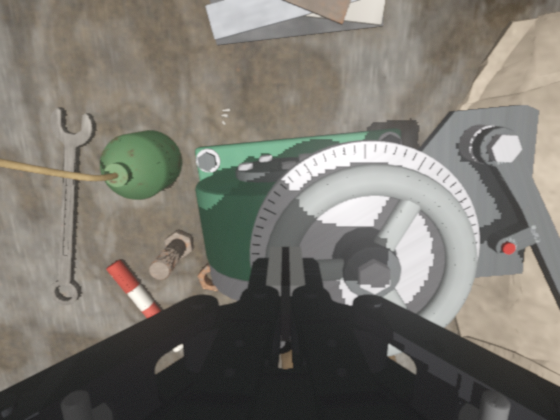

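```bash
python3 -m handwheel '[{"jaw":0,"delta_pos":[-0.008,-0.002,0],"turn":0},{"jaw":0,"delta_pos":[-0.015,-0.003,0],"turn":0},{"jaw":0,"delta_pos":[-0.023,-0.003,0],"turn":0},{"jaw":0,"delta_pos":[-0.029,-0.002,0],"turn":0},{"jaw":0,"delta_pos":[-0.034,-0.001,0],"turn":0},{"jaw":0,"delta_pos":[-0.037,0,0],"turn":0},{"jaw":0,"delta_pos":[-0.040,0.001,0],"turn":0},{"jaw":0,"delta_pos":[-0.042,0.002,0],"turn":0},{"jaw":0,"delta_pos":[-0.043,0.003,0],"turn":0},{"jaw":0,"delta_pos":[-0.043,0.003,0],"turn":0}]'
python3 - <<'E'
from h import *
o=get_obs();print(o['position'],o['joint_pos'])
for n in("wrist","top"):
    im=cv2.cvtColor(camera(n),cv2.COLOR_RGB2BGR);cv2.imwrite(f"pics/{n}8.png",im)
cv2.imwrite("pics/top8c.png",cv2.resize(im[110:240,280:440],None,fx=5,fy=5,interpolation=cv2.INTER_CUBIC)[:600])
E
```

```text
clock: 9.42
position: [0.5419, 0.1071, 0.2363]
ee_rot: [1.0, -0.0, -0.0, 0.0]
ft_force: [2.0, -1.0, 1.3]
grip_width: 0.001
[0.54190892 0.10707728 0.23634098] [ 0.3912293   0.25415784 -0.78064689  1.61578072  0.1827778   1.34719393
 -1.98538451]
```

View pics/top8c.png

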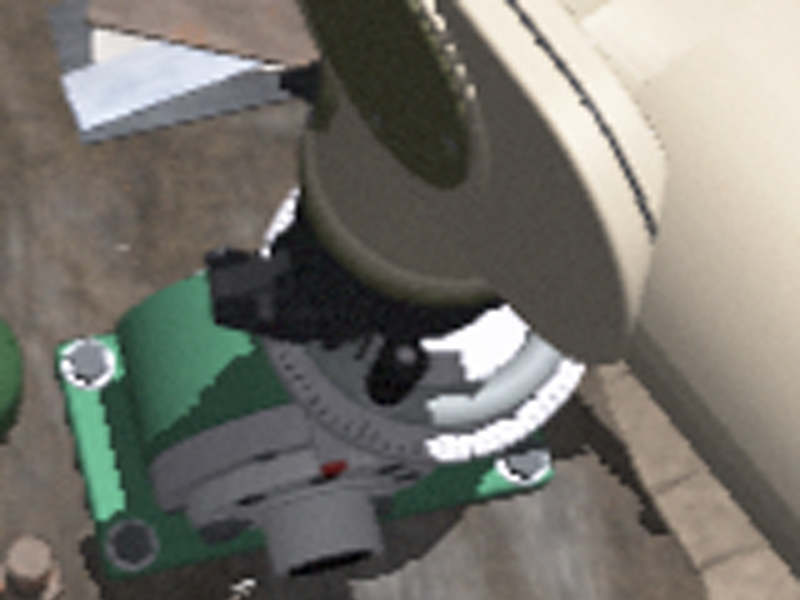

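View pics/wrist8.png

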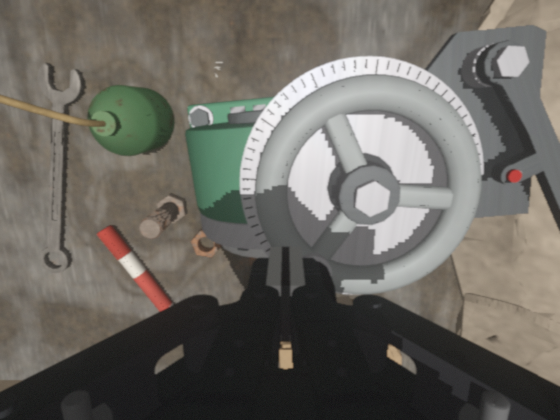

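Run:
```python
from h import *
T=lambda x,y:(280+(x+.5)/5-.5,110+(y+.5)/5-.5)
H=np.array([.568,.0645])
for p in((430,360),(408,355)):
    h=atz("top",T(*p),.261)[:2];d=h-H;print(h,np.hypot(*d),np.degrees(np.arctan2(*d[::-1])))
# bottom end of handle
for p in((402,402),(380,395)):
    h=atz("top",T(*p),.215)[:2];d=h-H;print(h,np.degrees(np.arctan2(*d[::-1])))
from g import *
for a in(119,120,122,124,126): 
    q=R*np.array([np.cos(np.radians(a)),np.sin(np.radians(a))]);print(a,H+q,np.degrees(hand(np.radians(a))))
```

```text
[0.52404726 0.08392407] 0.04805348816318808 156.157884082975
[0.52692755 0.09160248] 0.049208647576301966 146.58037325003357
[0.5197326  0.08736485] 154.65252211047041
[0.52353611 0.09531823] 145.27390483089064
119 [0.54225952 0.10773099] 150.4999999999996
120 [0.5415     0.10730127] 151.59999999999957
122 [0.54000404 0.1064024 ] 153.89999999999958
124 [0.53854035 0.10545188] 155.9999999999996
126 [0.53711074 0.10445085] 158.0999999999996
```

The handle cap sits about 9.5° short of its start position, so I'll push it the last bit slowly.

```bash
python3 -m handwheel '[{"jaw":0,"delta_pos":[-0.002,0.001,0],"turn":0},{"jaw":0,"delta_pos":[-0.003,0.002,0],"turn":0},{"jaw":0,"delta_pos":[-0.004,0.003,0],"turn":0},{"jaw":0,"delta_pos":[-0.005,0.0035,0],"turn":0},{"jaw":0,"delta_pos":[-0.006,0.004,0],"turn":0},{"jaw":0,"delta_pos":[-0.006,0.004,0],"turn":0},{"jaw":0,"delta_pos":[-0.006,0.004,0],"turn":0}]'
python3 - <<'E'
from h import *
o=get_obs();print(o['position'])
for n in("wrist","top"):
    im=cv2.cvtColor(camera(n),cv2.COLOR_RGB2BGR);cv2.imwrite(f"pics/{n}9.png",im)
cv2.imwrite("pics/top9c.png",cv2.resize(im[110:240,280:440],None,fx=5,fy=5,interpolation=cv2.INTER_CUBIC)[:600])
E
```

```text
clock: 10.1
position: [0.5357, 0.1035, 0.2362]
ee_rot: [1.0, -0.0, -0.0, 0.0]
ft_force: [2.0, 0.9, 1.4]
grip_width: 0.001
[0.53567115 0.10353038 0.2362133 ]
```

View pics/top9c.png

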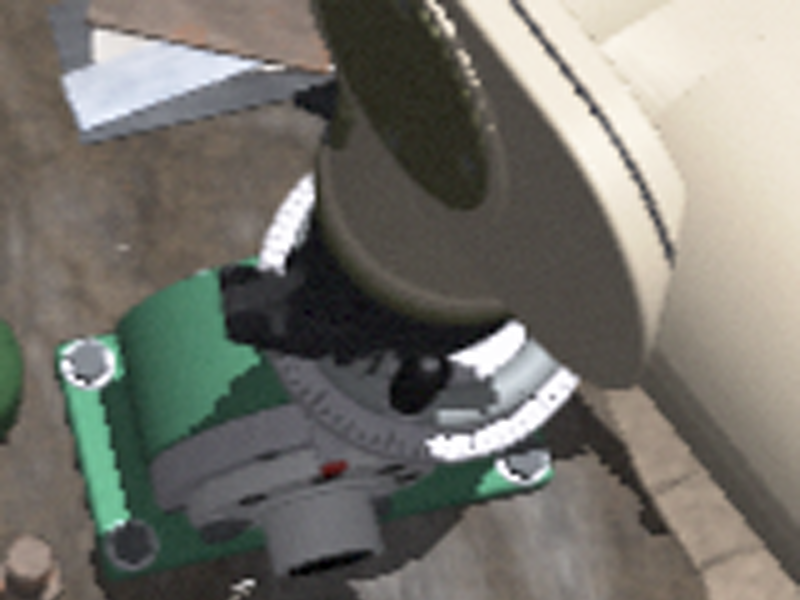

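```bash
python3 -m handwheel '[{"jaw":0,"delta_pos":[0.004,-0.006,0],"turn":0},{"jaw":0,"delta_pos":[0.004,-0.006,-0.025],"turn":0},{"jaw":0,"delta_pos":[0.004,-0.006,-0.05],"turn":0},{"jaw":0,"delta_pos":[0.004,-0.006,-0.075],"turn":0},{"jaw":0,"delta_pos":[0,0.03,-0.075],"turn":0},{"jaw":0,"delta_pos":[-0.005,0.07,-0.075],"turn":0},{"jaw":0,"delta_pos":[-0.010,0.11,-0.075],"turn":0},{"jaw":0,"delta_pos":[-0.015,0.15,-0.075],"turn":0},{"jaw":0,"delta_pos":[-0.02,0.19,-0.075],"turn":0},{"jaw":0,"delta_pos":[-0.024,0.22,-0.075],"turn":0}]'
python3 -m handwheel '[{"jaw":0,"delta_pos":[0,0,0],"turn":0},{"jaw":0,"delta_pos":[0,0,0],"turn":0}]'
python3 - <<'E'
from h import *
o=get_obs();print(o['position'])
for n in("wrist","top"):
    im=cv2.cvtColor(camera(n),cv2.COLOR_RGB2BGR);cv2.imwrite(f"pics/{n}10.png",im)
cv2.imwrite("pics/top10c.png",cv2.resize(im[110:240,280:440],None,fx=5,fy=5,interpolation=cv2.INTER_CUBIC)[:600])
print(o['ee_rot'])
E
```

```text
clock: 11.03
position: [0.5109, -0.12, 0.311]
ee_rot: [1.0, -0.001, -0.001, 0.0]
ft_force: [0.5, -0.8, -0.3]
grip_width: 0.001
clock: 11.2
position: [0.5115, -0.1182, 0.3108]
ee_rot: [1.0, -0.002, -0.001, -0.0]
ft_force: [0.5, 1.0, 0.2]
grip_width: 0.001
[ 0.51152812 -0.1181594   0.31078273]
[ 9.99997778e-01 -1.96588056e-03 -7.55466360e-04 -9.29165309e-05]
```

View pics/top10c.png

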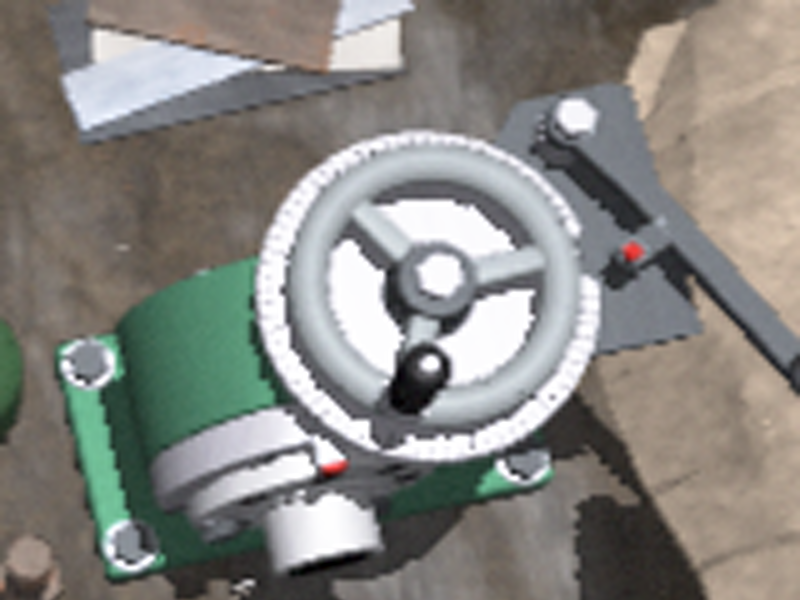

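View pics/wrist10.png

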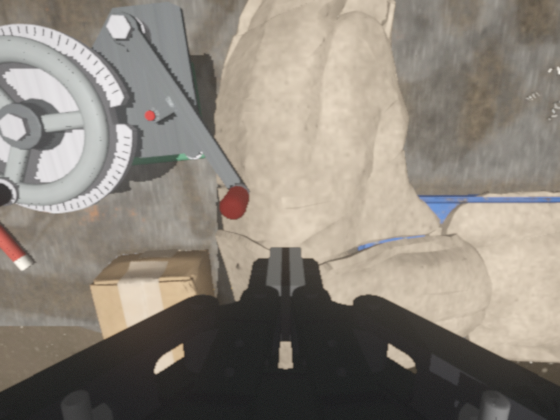

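The top view shows the handle back at about (430,362) in the crop against (430,360) at the start. The nose at (633,253) is still out. I'll measure the wheel's residual angle.

Run:
```python
from h import *
a=cv2.imread("pics/top0.png");b=cv2.imread("pics/top10.png")
for nm,(x0,y0,x1,y1) in {"handle":(355,175,372,196),"spokeR":(375,155,394,172),"spokeUL":(347,146,364,164),"base":(295,180,330,230)}.items():
    r=cv2.matchTemplate(cv2.resize(b[y0-4:y1+4,x0-4:x1+4],None,fx=8,fy=8,interpolation=cv2.INTER_CUBIC),cv2.resize(a[y0:y1,x0:x1],None,fx=8,fy=8,interpolation=cv2.INTER_CUBIC),cv2.TM_CCOEFF_NORMED)
    _,m,_,p=cv2.minMaxLoc(r);print(nm,m,(p[0]-32)/8,(p[1]-32)/8)
o=get_obs();print(o['position'])
print(atz("wrist",(234,205),.23), atz("wrist",(242,187),.192))
```

```text
handle 0.978485643863678 0.375 0.125
spokeR 0.9677810072898865 -0.125 -0.125
spokeUL 0.9708998799324036 -0.25 0.125
base 0.9797195792198181 0.0 0.0
[ 0.51214393 -0.11510542  0.31114364]
[ 0.51487105 -0.08219408  0.23      ] [ 0.51832693 -0.08317543  0.192     ]
```

```bash
python3 -m handwheel '[{"jaw":0,"delta_pos":[0,0.002,0.025],"turn":0},{"jaw":0,"delta_pos":[0,0.002,0.05],"turn":0},{"jaw":0,"delta_pos":[0,0.002,0.065],"turn":0},{"jaw":0,"delta_pos":[0,0.002,0.065],"turn":0}]'
python3 - <<'E'
from h import *
im=cv2.cvtColor(camera("side"),cv2.COLOR_RGB2BGR);cv2.imwrite("pics/side11.png",cv2.resize(im[60:240,220:460],None,fx=3,fy=3,interpolation=cv2.INTER_CUBIC))
print(get_obs()['position'])
E
```

```text
clock: 11.63
position: [0.5107, -0.1164, 0.2432]
ee_rot: [1.0, 0.001, -0.002, -0.001]
ft_force: [-0.0, 0.6, -0.4]
grip_width: -0.002
[ 0.51150737 -0.11667362  0.2452836 ]
```

View pics/side11.png

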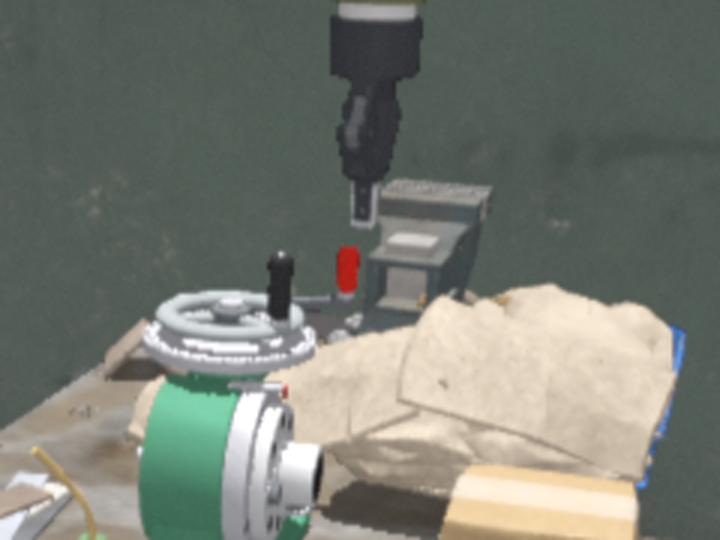

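The fingertips at (365,225) have nothing below them, and the cloth lies well lower. I'll go down beside the knob and push.

```bash
python3 -m handwheel '[{"jaw":0,"delta_pos":[0,0,0.018],"turn":0},{"jaw":0,"delta_pos":[0.001,0,0.032],"turn":0},{"jaw":0,"delta_pos":[0.002,-0.005,0.034],"turn":0},{"jaw":0,"delta_pos":[0.002,-0.010,0.034],"turn":0},{"jaw":0,"delta_pos":[0.001,-0.015,0.034],"turn":0},{"jaw":0,"delta_pos":[-0.001,-0.020,0.034],"turn":0},{"jaw":0,"delta_pos":[-0.004,-0.026,0.034],"turn":0},{"jaw":0,"delta_pos":[-0.007,-0.032,0.034],"turn":0},{"jaw":0,"delta_pos":[-0.010,-0.038,0.034],"turn":0},{"jaw":0,"delta_pos":[-0.012,-0.043,0.034],"turn":0}]'
python3 - <<'E'
from h import *
im=cv2.cvtColor(camera("wrist"),cv2.COLOR_RGB2BGR);cv2.imwrite("pics/wrist12.png",im)
o=get_obs();print(o['position'],o['ft_force'])
E
```

```text
clock: 12.52
position: [0.4997, -0.0747, 0.2127]
ee_rot: [1.0, 0.0, 0.0, 0.0]
ft_force: [-0.1, -0.9, 1.1]
grip_width: 0.003
[ 0.49948447 -0.07370085  0.21265316] [ 0.03315893 -0.72396567  0.63380812]
```

View pics/wrist12.png

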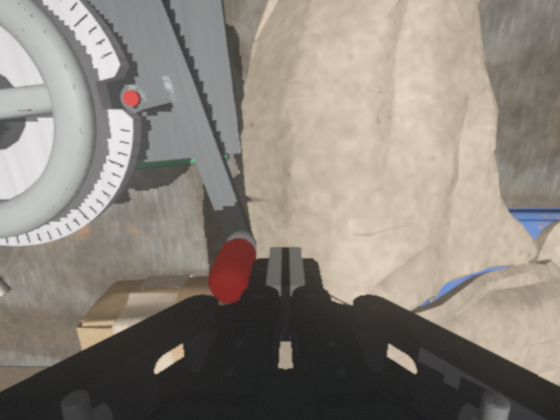

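The nose (131,99) is entering the notch. I'll push on gently, watching the force.

```bash
python3 -m handwheel '[{"jaw":0,"delta_pos":[-0.001,-0.003,0],"turn":0},{"jaw":0,"delta_pos":[-0.002,-0.006,0],"turn":0},{"jaw":0,"delta_pos":[-0.003,-0.008,0],"turn":0},{"jaw":0,"delta_pos":[-0.003,-0.010,0],"turn":0},{"jaw":0,"delta_pos":[-0.003,-0.011,0],"turn":0},{"jaw":0,"delta_pos":[-0.003,-0.011,0],"turn":0}]'
python3 - <<'E'
from h import *
im=cv2.cvtColor(camera("wrist"),cv2.COLOR_RGB2BGR);cv2.imwrite("pics/wrist13.png",im)
o=get_obs();print(o['position'],o['ft_force'])
E
```

```text
clock: 13.07
position: [0.497, -0.0645, 0.2123]
ee_rot: [1.0, -0.0, -0.0, 0.0]
ft_force: [-0.1, -0.9, 1.5]
grip_width: 0.001
[ 0.49699863 -0.06448806  0.21227538] [-0.15975354 -0.99285867  0.18419989]
```

View pics/wrist13.png

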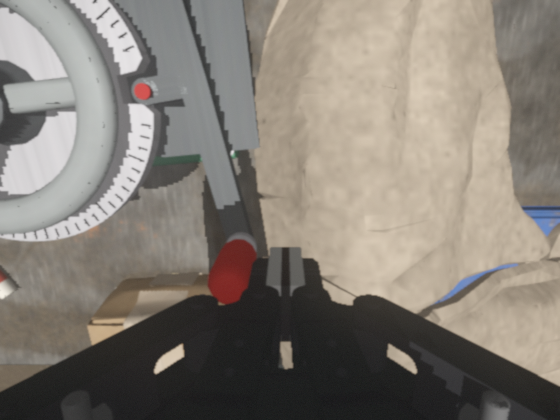

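```bash
python3 -m handwheel '[{"jaw":0,"delta_pos":[0,-0.001,0],"turn":0},{"jaw":0,"delta_pos":[0,-0.002,0],"turn":0},{"jaw":0,"delta_pos":[0,-0.003,0],"turn":0},{"jaw":0,"delta_pos":[0,-0.003,0],"turn":0}]'
python3 -m handwheel '[{"jaw":0,"delta_pos":[0,-0.001,0],"turn":0},{"jaw":0,"delta_pos":[0,-0.002,0],"turn":0},{"jaw":0,"delta_pos":[0,-0.002,0],"turn":0}]'
```

```text
clock: 13.45
position: [0.497, -0.0613, 0.2123]
ee_rot: [1.0, 0.0, -0.0, -0.0]
ft_force: [0.1, -0.9, 0.6]
grip_width: -0.003
clock: 13.7
position: [0.497, -0.0592, 0.2123]
ee_rot: [1.0, 0.0, -0.0, -0.0]
ft_force: [-1.0, -0.7, 0.8]
grip_width: -0.001
```

```bash
python3 -m handwheel '[{"jaw":0,"delta_pos":[0,-0.001,0],"turn":0},{"jaw":0,"delta_pos":[0,-0.001,0],"turn":0}]'
python3 -m handwheel '[{"jaw":0,"delta_pos":[0,-0.001,0],"turn":0},{"jaw":0,"delta_pos":[0,-0.001,0],"turn":0}]'
python3 - <<'E'
from h import *
im=cv2.cvtColor(camera("wrist"),cv2.COLOR_RGB2BGR);cv2.imwrite("pics/wrist14.png",im)
im=cv2.cvtColor(camera("top"),cv2.COLOR_RGB2BGR);cv2.imwrite("pics/top14c.png",cv2.resize(im[110:240,280:440],None,fx=5,fy=5,interpolation=cv2.INTER_CUBIC)[:600])
E
```

```text
clock: 13.87
position: [0.497, -0.0582, 0.2123]
ee_rot: [1.0, 0.0, 0.0, -0.0]
ft_force: [-0.0, -0.2, 0.5]
grip_width: 0.004
clock: 14.03
position: [0.497, -0.0573, 0.2123]
ee_rot: [1.0, 0.0, 0.0, -0.0]
ft_force: [0.1, -0.8, 0.3]
grip_width: -0.002
```

View pics/top14c.png

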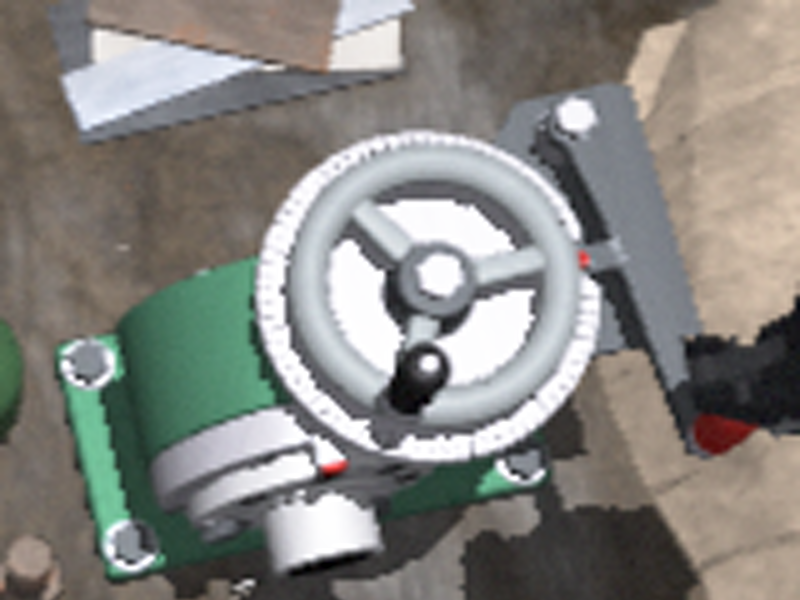

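The nose's red dot is at (584,260), the same as at the start. I'll keep pushing in 1 mm steps until I feel the stop.

```bash
python3 -m handwheel '[{"jaw":0,"delta_pos":[0,-0.001,0],"turn":0},{"jaw":0,"delta_pos":[0,-0.001,0],"turn":0}]'
python3 -m handwheel '[{"jaw":0,"delta_pos":[0,-0.001,0],"turn":0},{"jaw":0,"delta_pos":[0,-0.001,0],"turn":0}]'
python3 -c "
from h import *
print(get_obs()['ft_force'])"
```

```text
clock: 14.3
position: [0.497, -0.0563, 0.2123]
ee_rot: [1.0, 0.0, 0.0, 0.0]
ft_force: [-0.5, 0.0, 0.0]
grip_width: -0.004
clock: 14.47
position: [0.497, -0.0553, 0.2123]
ee_rot: [1.0, 0.0, 0.0, 0.0]
ft_force: [-0.5, -0.7, -0.2]
grip_width: 0.001
[-0.47969918 -0.71383638 -0.23924299]
```

```bash
python3 -m handwheel '[{"jaw":0,"delta_pos":[0,-0.001,0],"turn":0},{"jaw":0,"delta_pos":[0,-0.001,0],"turn":0}]'
python3 -m handwheel '[{"jaw":0,"delta_pos":[0,-0.001,0],"turn":0},{"jaw":0,"delta_pos":[0,-0.001,0],"turn":0}]'
python3 - <<'E'
from h import *
a=cv2.imread("pics/top0.png");b=cv2.cvtColor(camera("top"),cv2.COLOR_RGB2BGR);cv2.imwrite("pics/top15.png",b)
for nm,(x0,y0,x1,y1) in {"handle":(355,175,372,196),"nose":(393,156,406,168),"bar":(400,160,416,180),"spokeR":(375,155,394,172)}.items():
    r=cv2.matchTemplate(cv2.resize(b[y0-4:y1+4,x0-4:x1+4],None,fx=8,fy=8,interpolation=cv2.INTER_CUBIC),cv2.resize(a[y0:y1,x0:x1],None,fx=8,fy=8,interpolation=cv2.INTER_CUBIC),cv2.TM_CCOEFF_NORMED)
    _,m,_,p=cv2.minMaxLoc(r);print(nm,m,(p[0]-32)/8,(p[1]-32)/8)
print(get_obs()['ft_force'])
E
```

```text
clock: 14.63
position: [0.497, -0.0549, 0.2123]
ee_rot: [1.0, -0.0, 0.0, 0.0]
ft_force: [-1.1, -2.1, -0.1]
grip_width: -0.001
clock: 14.8
position: [0.4969, -0.0546, 0.2123]
ee_rot: [1.0, -0.001, 0.0, 0.001]
ft_force: [-0.5, -5.8, 0.5]
grip_width: 0.002
handle 0.9825394749641418 0.25 0.0
nose 0.9531095623970032 -0.125 -0.25
bar 0.9338558316230774 -0.375 0.125
spokeR 0.9766800999641418 0.0 -0.125
[-0.34746007 -6.05236921  1.15547102]
```

The tool has stalled at the stop with about 6 N on it, so the latch is home. I'll back off and clear the hand.

```bash
python3 -m handwheel '[{"jaw":0,"delta_pos":[0,0.008,0],"turn":0},{"jaw":0,"delta_pos":[0,0.016,0],"turn":0},{"jaw":0,"delta_pos":[0,0.020,-0.03],"turn":0},{"jaw":0,"delta_pos":[0,0.020,-0.065],"turn":0},{"jaw":0,"delta_pos":[0,0.020,-0.10],"turn":0},{"jaw":0,"delta_pos":[0,0.05,-0.12],"turn":0},{"jaw":0,"delta_pos":[0,0.085,-0.12],"turn":0},{"jaw":0,"delta_pos":[0,0.10,-0.12],"turn":0},{"jaw":0,"delta_pos":[0,0.10,-0.12],"turn":0},{"jaw":0,"delta_pos":[0,0.10,-0.12],"turn":0}]'
python3 -m handwheel '[{"jaw":0,"delta_pos":[0,0,0],"turn":0},{"jaw":0,"delta_pos":[0,0,0],"turn":0},{"jaw":0,"delta_pos":[0,0,0],"turn":0},{"jaw":0,"delta_pos":[0,0,0],"turn":0}]'
python3 - <<'E'
from h import *
a=cv2.imread("pics/top0.png");b=cv2.cvtColor(camera("top"),cv2.COLOR_RGB2BGR);cv2.imwrite("pics/top16.png",b)
for nm,(x0,y0,x1,y1) in {"handle":(355,175,372,196),"knob":(414,184,437,204),"bar":(400,160,416,180),"spokeR":(375,155,394,172),"can":(245,155,290,205),"bolt":(277,215,293,235),"nut":(294,232,314,250),"marker":(248,235,294,290),"spanner":(218,168,248,270)}.items():
    r=cv2.matchTemplate(cv2.resize(b[y0-4:y1+4,x0-4:x1+4],None,fx=8,fy=8,interpolation=cv2.INTER_CUBIC),cv2.resize(a[y0:y1,x0:x1],None,fx=8,fy=8,interpolation=cv2.INTER_CUBIC),cv2.TM_CCOEFF_NORMED)
    _,m,_,p=cv2.minMaxLoc(r);print(nm,round(m,3),(p[0]-32)/8,(p[1]-32)/8)
o=get_obs();print(o['position'],o['ft_force'])
E
```

```text
clock: 15.68
position: [0.4967, -0.1544, 0.3317]
ee_rot: [1.0, -0.001, -0.0, -0.001]
ft_force: [0.1, 0.9, 0.7]
grip_width: -0.005
clock: 16.02
position: [0.4971, -0.1527, 0.3323]
ee_rot: [1.0, 0.001, 0.0, 0.0]
ft_force: [-1.2, -0.6, -0.6]
grip_width: -0.0
handle 0.983 0.25 0.0
knob 0.984 -0.875 0.375
bar 0.946 -0.25 0.25
spokeR 0.978 0.0 -0.125
can 0.996 0.0 0.0
bolt 0.997 0.0 0.0
nut 0.995 0.0 0.0
marker 0.998 0.0 0.0
spanner 0.995 0.0 0.0
[ 0.49703502 -0.15288703  0.33233977] [ 0.30133574 -0.8588189   0.24027156]
```

View pics/top16.png

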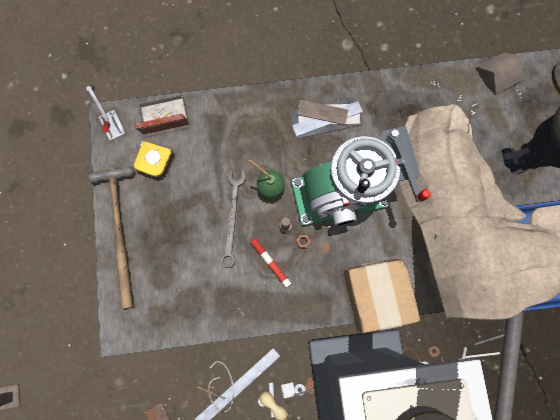

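The knob (425,194) is home, the handle is back at its start spot, every loose thing shows zero shift, and the hand is clear. Handing in.

```bash
python3 -c "
from workcell import *
print(hand_in())"
```

```text
the job is handed in; nothing more can be done
None
```

I swung the latch out to about 0.35 rad and pushed the wheel by its handle through one full anticlockwise turn. I then pushed the latch home until it met its stop at about 6 N, backed the hand off and handed the job in at about 16 s. `hand_in()` gave no verdict.

- **Wheel:** in the last top picture the handle was 0.25 px from where it started, about 0.01 rad past one full turn.
- **Latch:** the knob stood about 0.9 px, roughly 0.014 rad, further towards home than in the first picture. That is well inside the 0.05 rad limit and the only small disagreement with the start.
- **Loose things:** the oil can, bolt, nut, spanner and marker all showed zero shift.
- **Hand:** it was in free air at 0.33 m height with no contact force beyond sensor noise.

One measurement disagreed on the way. A wrist picture taken while the arm was still settling put the wheel about 7 mm off in y, so I kept to the top and side camera positions.

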